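Refit a blower impeller on its drive pin and spin it by hand

ROBOT

A 7-joint arm with a two-finger parallel gripper is mounted at the origin on the work surface. World frame = base frame: x ahead of the robot, y to its left, z up, the work surface at z = 0. Lengths are in mm, angles in rad, forces in N, time in s.
With the tool pointing down it reaches from about 425 to 825 mm from the base axis. Payload 3.6 kg.
Tool frame: the origin (TCP) lies at the very end of the fingers, on their centre line; the grasp point (between the pads) lies 19 mm behind it (r.hold_point_z is the z of the grasp point in the tool frame, in mm); z points along the fingers, x is the direction in which the jaws open and shut, and the axes are right-handed (so a half turn about z gives the same grasp; the last joint's range is limited). The gripper opens to 93 mm and grips with 3 to 60 N. Pads are 15 mm wide; open, the fingers measure 128 mm over their backs; the gripper's body (75 mm by 188 mm) begins 65 mm behind the grasp point.
Start: joints at [-1.304, 0.615, -0.013, 1.423, 0.008, 1.103, -0.04], TCP at [188.201, 622.127, 218.64] pointing down, gripper open.
Joint ranges: [-3.12, 3.12], [-0.3, 2.06], [-1.34, 1.32], [0.26, 2.42], [-1.36, 4.5], [0.01, 1.98], [-2.84, 2.84]. Speed limits (rad/s): [2.79, 2.79, 3.14, 3.14, 3.14, 3.14, 3.14].

INTERFACE

Orientations are given as a unit quaternion [w, x, y, z].
In Python, from plant import get_state, cams, hand_in, r gives the robot as it stands. The module is installed in compiled form; this text tells all that it offers.
- The arm moves only by the tool drive_tool, never from a script. Its arguments are lists of equal length, an entry for each row: "claw": the closure in counts, from 0 (fully open) to 255 (shut); "delta_pos": the shift along the tool's x, y, z in m, a list of three; "angular": the turn, a rotation vector about the tool's x, y, z in degrees, a list of three. In form: {"claw": [claw, ...], "delta_pos": [[tx, ty, tz], ...], "angular": [[rx, ry, rz], ...]}. A call has 1 to 12 rows; each row is the pose to reach, as a shift and turn from the pose commanded when the call began, along the tool's axes at that moment; what a row does not reach only later rows make up. A row lasts 1/10 s, in which the tool goes at most 50 mm and 8.59 degrees, less where a joint would pass 70% of its speed; a pose out of reach is approached as far as the arm can. A call with a gripper value outside its range is refused whole. The fingers move at their own pace and stop on an object; "grip_force" is the grip in N (left out, the last holds). Time passes only in rows, so rows that repeat a pose let the fingers close. It gives the time, the measured TCP pose, the force and the opening at its end, in the units of the state.
- get_state(): the state, without advancing time (a new reading comes with each control period).
- cams.read_camera(name): name is "scene" or "top" or "wrist"; returns the picture (384x512x3 uint8, red, green, blue); there is no depth.
- cams.calibration(name): a dict with "fx", "fy", "cx", "cy" (pixels), "origin" and "attitude" of the camera in the world. Camera axes: x right, y down, z forward; pixel columns grow to the right and rows downward; lengths in mm; the calibration is good to about 2 mm. The wrist camera is an equidistant fisheye: a pixel r from the principal point sees the ray r / f radians off the axis. A picture is of the moment at which its call begins: read the wrist's pose just before it. calibration takes no time and is no camera call; for the wrist camera it gives the pose at the moment of the call.
- hand_in(): hands the job in, once; it reports no verdict.
The state is a dict: "clock": time; "joint_positions": joint angles; "qd": joint speeds; "effort": joint torques, N m; "tool_pos": TCP position; "tcp_rot": TCP orientation; "ft_force": force on the tool from outside, world axes, zero at the start; "ft_torque": the same for the moment, N m; "gripper_width": finger opening in mm.
Only numpy, scipy, OpenCV 4.12 (cv2) and the standard library are available. Lean on these libraries where they do the work, as an engineer would, in place of code of your own. Each camera call takes 0.05 s, during which the arm holds its last target.

TASK

Put the four-vaned impeller back on the motor spindle in the aluminium blower housing, feeling for the drive pin with a light touch until the hub drops fully home, and let go of it. Then spin it by hand through one full turn in one direction to check that it turns freely, and leave it sitting home and at rest. Do not force it against the spindle, and leave the other things on the bench alone.

Things in the scene. Friction and masses are not known exactly. Their poses are not given: they have to be found in the camera images.
- knob (a point): Centre of the grip knob of the loose grey impeller, on its axis, 54 mm above its underside. z is the impeller's axis; x and y point along vanes. The round knob (26 mm diameter, from 34 to 70 mm above the underside) stands on a hub of 17 mm radius and is the place to grip. About 0.2 kg; it stands on its flat underside.
- hub (a point): Centre of the impeller's underside, on its axis; axes as knob. Here opens a blind bore, 11 mm in diameter and 30 mm deep, whose lowest 9 mm is widened by a cross of two slots, 8 mm wide, running along x and y (under the vanes) to 16 mm from the axis. A sideways push on the knob is levered about threefold on the spindle. The underside is a disc of 66 mm radius, 2.5 mm thick.
- impeller: The four-vaned grey plastic impeller; origin at the centre of its underside, axes as knob. Its four upright straight vanes are 4 mm thick, reach from 16 to 69 mm from the axis and up to 26 mm above the underside, along +x, +y, -x and -y. Held off-centre or tilted, its bore binds on the spindle and will not drop: yield to side force while turning and before letting go.
- seat (a point): Point on the spindle's axis, level with the flat motor shoulder (16 mm radius, 24 mm above the bench) on which the hub's underside rests when home. The steel spindle, 9 mm in diameter, stands 26 mm above it, its uppermost 5 mm tapered to 4 mm. With the impeller home, vanes reach from 24 to 50 mm above the bench.
- pin_mid (a point): Middle of the flat-sided steel drive pin through the spindle, 4 mm above the seat (pin top 6.75 mm above it), 6 mm wide, 24 mm long end to end. Its direction is not told by this point. Unless the pin lies within about 0.08 rad of a slot, the hub rests on it about 7 mm too high, guided by the spindle. Turning over a quarter turn under 1 to 4 N finds the slot; much more drags the pin along.
- spindle (a joint): How far the spindle has turned since the start (rad, 0 at the start, anticlockwise from above positive). It says nothing about the direction of the pin. It turns without limit, with an even drag of about 0.05 N m from the motor's magnets, and stops as soon as it is let go.
- housing: Fixed blower housing: an open square aluminium tray 190 by 190 mm, walls 6 mm thick and 30 mm high, floor 6 mm thick, motor and spindle at its centre; origin at the centre of its underside. With the impeller home a closed fingertip fits down between two vanes, about 50 mm from the axis, to push one round; inside the walls, 69 to 89 mm from the axis is free.
- screwdriver: Bystander: screwdriver, 160 mm long, lying between the work places.
- spool: Bystander: metal spool of 56 mm diameter, 40 mm tall, upright; origin at its underside.
- jar: Bystander: glass jar of 48 mm diameter, 60 mm tall; origin at its underside.
- small_fan: Bystander: small black three-bladed fan, about 80 mm across, 30 mm tall; origin at its underside.
- brush: Bystander: brush with a wooden handle, 170 mm long, lying near the robot's right.
- cap: Bystander: aluminium can, 32 mm in diameter, 35 mm tall, near the robot's left; origin at its underside.
There are look-alikes about, which are no part of the job. What is shaped like the impeller but green or turquoise is not meant.

How it is judged (in metres and radians):
On the way, in this order (a step that is already met when the one before it is completed fails the run):
1. the impeller is fully home on the spindle, over the drive pin, and let go (z of hub in the frame of seat below 0.0025 m and horizontal distance between hub and seat below 0.003 m and angle between hub's own z axis and vertical below 0.06 rad and contact force between the fingers and impeller below 0.05 N), for 0.2 s.
2. the impeller, home, has turned the spindle through a full turn (5.7 rad of it counts as one) ((value of joint spindle above 5.7 rad or value of joint spindle below -5.7 rad) and z of hub in the frame of seat below 0.004 m), for 0.05 s.
At the end, for the whole second after the job is handed in: The impeller sits on the spindle with its underside within 2.5 mm of the motor shoulder, its axis within 3 mm of the spindle's and upright within 0.06 rad, released and at rest, after a full turn (z of hub in the frame of seat below 0.0025 m and horizontal distance between hub and seat below 0.003 m and angle between hub's own z axis and vertical below 0.06 rad and linear speed of impeller below 0.02 m/s and angular speed of impeller below 0.1 rad/s); the robot touches nothing.
It fails at once if the impeller is forced against the spindle or housing with more than 35 N (contact force between impeller and housing above 35 N).
It fails at once if a bystander is moved by more than 30 mm (distance of any of screwdriver, spool, jar, small_fan, brush, cap from where it was at the start of the episode above 0.03 m).
It also fails if it takes over 72 s, if anything falls off the work surface, if the arm or the gripper's body presses on something with over 40 N, if the wrist force passes 120 N, or if a joint passes its speed limit or range.

## Working session

There is one attempt and no reset: what is moved stays moved. The work goes in short steps, Python scripts to look and compute and a tool call to move; the robot and the scene stay as the last step left them, time stands still between calls to the robot, and variables do not carry over. Pictures are saved under pics/ and viewed, and the job is handed in when it is done.

Besides the shell and the picture viewer there is one more tool, called after ">>>" by a JSON object that holds its "api" and its "payload", one argument or row to a line. drive_tool: Moves the arm, as the interface text tells. Its arguments: {"type":"object","properties":{"claw":{"type":"array","items":{"type":"number"}},"delta_pos":{"type":"array","items":{"type":"array","items":{"type":"number"}}},"angular":{"type":"array","items":{"type":"array","items":{"type":"number"}}},"grip_force":{"type":"number"}},"required":["claw","delta_pos","angular"]}

```bash
mkdir -p pics; python3 - <<'E'
from plant import get_state,cams,r
import cv2
s=get_state();print(s)
print(r.hold_point_z)
for n in("scene","top","wrist"):
    print(n,cams.calibration(n))
    cv2.imwrite(f"pics/{n}0.png",cams.read_camera(n)[:,:,::-1])
E
```

```text
{'clock': 0.0, 'joint_positions': array([-1.30347248,  0.61590971, -0.0126356 ,  1.4248995 ,  0.00809072,
        1.10337925, -0.04042595]), 'qd': array([-0.00193076,  0.0003861 ,  0.00014356, -0.00068744, -0.00034157,
       -0.0001636 , -0.00039329]), 'effort': array([-9.07845842e-04, -4.58934152e+01,  2.08771289e-01, -1.65749270e+01,
       -6.11258391e-02,  2.05041992e-02,  2.32394978e-04]), 'tool_pos': array([187.99903697, 621.39294754, 217.48708391]), 'tcp_rot': array([ 7.65536910e-04,  8.02982675e-01,  5.96001009e-01, -1.01714327e-03]), 'ft_force': array([-0.37890097, -0.23677256,  0.27903003]), 'ft_torque': array([0.03352228, 0.02253016, 0.00101258]), 'gripper_width': 92.91940186831052}
-18.8
scene {'fx': 436.7725630119025, 'fy': 436.7725630119025, 'cx': 255.76248009505034, 'cy': 189.26136067598551, 'origin': array([961.51402152, 668.91801398, 707.07306264]), 'attitude': array([-0.11273001,  0.22532487,  0.87216022, -0.41935332])}
top {'fx': 493.1906582902901, 'fy': 493.1906582902901, 'cx': 254.50643890661613, 'cy': 187.8057400666669, 'origin': array([ 371.07373203,  -33.75215999, 1282.67053745]), 'attitude': array([-0.06258941,  0.7128327 , -0.69669127,  0.05072855])}
wrist {'fx': 297.3186396354542, 'fy': 297.3186396354542, 'cx': 256.6393612953454, 'cy': 188.0331111366407, 'origin': array([106.80621708, 646.49588014, 383.38283371]), 'attitude': array([0.12364308, 0.79373299, 0.58861213, 0.09075287])}
```

View pics/scene0.png

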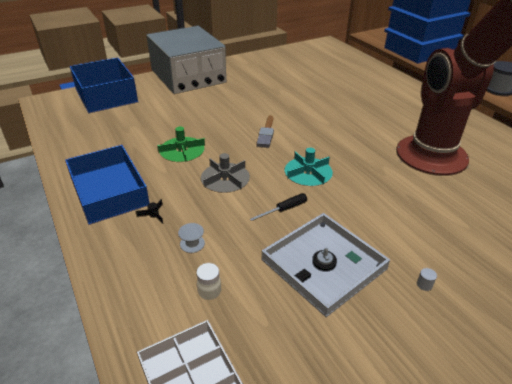

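View pics/top0.png

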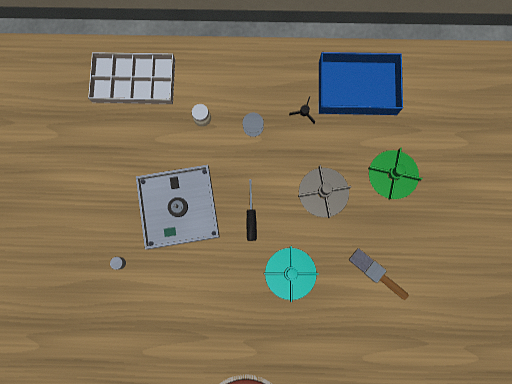

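View pics/wrist0.png

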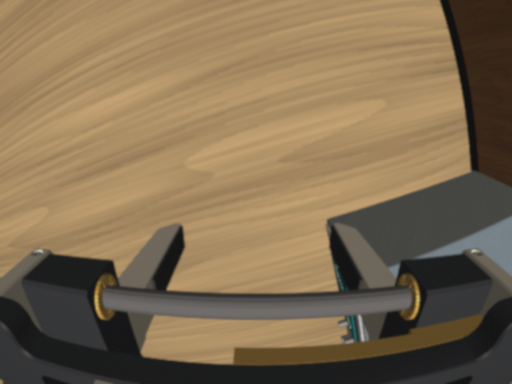

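The top view shows the grey impeller at about (324,191), the housing spindle at (177,207), and the screwdriver between them at x≈251. I'll zoom in and measure.

```bash
cat > h.py <<'E'
import numpy as np,cv2
from scipy.spatial.transform import Rotation as R
from plant import get_state,cams,r
def rot(q): return R.from_quat([q[1],q[2],q[3],q[0]])
def ray(n,uv,c=None):
    c=c or cams.calibration(n)
    x=(uv[0]-c['cx'])/c['fx'];y=(uv[1]-c['cy'])/c['fy']
    if n=='wrist':
        t=np.hypot(x,y);d=np.array([x/t*np.sin(t),y/t*np.sin(t),np.cos(t)]) if t>0 else np.array([0,0,1.])
    else: d=np.array([x,y,1.])
    return np.array(c['origin']),rot(c['attitude']).apply(d)
def plane(n,uv,z,c=None):
    o,d=ray(n,uv,c);return o+d*(z-o[2])/d[2]
def proj(n,p,c=None):
    c=c or cams.calibration(n)
    q=rot(c['attitude']).inv().apply(np.array(p)-c['origin'])
    if n=='wrist':
        t=np.arctan2(np.hypot(q[0],q[1]),q[2]);k=t/np.hypot(q[0],q[1]);x,y=q[0]*k,q[1]*k
    else:x,y=q[:2]/q[2]
    return np.array([x*c['fx']+c['cx'],y*c['fy']+c['cy']])
def tri(n1,a,n2,b):
    o1,d1=ray(n1,a);o2,d2=ray(n2,b)
    A=np.stack([d1,-d2],1);t=np.linalg.lstsq(A,o2-o1,rcond=None)[0]
    p,q=o1+d1*t[0],o2+d2*t[1];return (p+q)/2,np.linalg.norm(p-q)
E
python3 - <<'E'
from h import *
im=cv2.imread('pics/top0.png')
a=cv2.resize(im[155:230,290:365],(400,400),interpolation=cv2.INTER_CUBIC)
b=cv2.resize(im[160:255,130:225],(400,400),interpolation=cv2.INTER_CUBIC)
cv2.imwrite('pics/z1.png',np.hstack([a,b]))
s=cv2.imread('pics/scene0.png')
a=cv2.resize(s[140:200,190:260],(400,343),interpolation=cv2.INTER_CUBIC)
b=cv2.resize(s[230:290,290:360],(400,343),interpolation=cv2.INTER_CUBIC)
cv2.imwrite('pics/z2.png',np.hstack([a,b]))
E
```

```text
(no output)
```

View pics/z1.png

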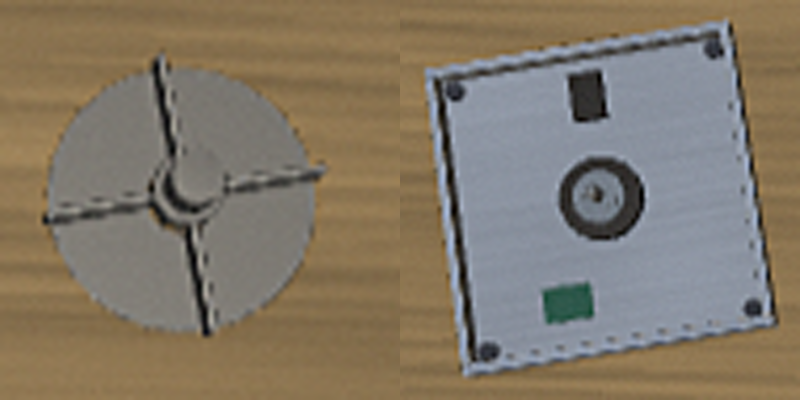

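View pics/z2.png

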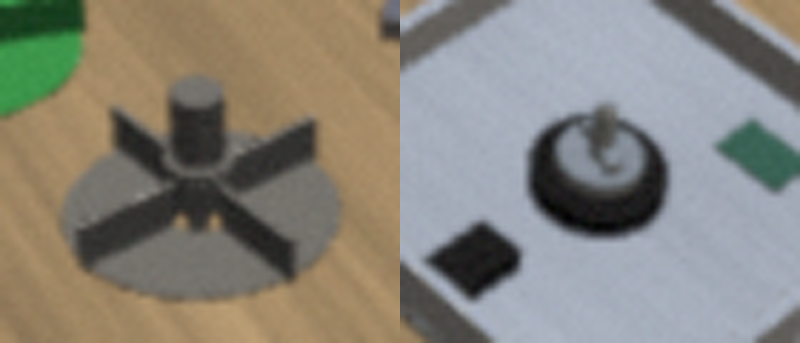

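```bash
python3 - <<'E'
from h import *
f=lambda z,s,o:np.array(z)/s+np.array(o)-0.5+0.5/s
I=lambda z:f(z,400/75,(290,155)); H=lambda z:f((z[0]-400,z[1]),400/95,(130,160))
tips=[I(p) for p in [(160,58),(207,333),(45,218),(324,172)]]
P=[plane('top',t,26) for t in tips]
print(np.round(P,1)); print('mean',(P[0]+P[1])/2,(P[2]+P[3])/2)
print('vane ang',[np.degrees(np.arctan2(*(P[a]-P[b])[[1,0]])) for a,b in((0,1),(2,3))],np.linalg.norm(P[0]-P[1]),np.linalg.norm(P[2]-P[3]))
print('disc',plane('top',I((181,198)),2.5),'knobtop',plane('top',I((198,178)),70))
# scene knob top
S=lambda z,o:f(z,400/70,o)
k=S((197,92),(190,140)); print('knob scene', plane('scene',k,70), tri('scene',k,'top',I((198,178))))
print('shoulder',plane('top',H((602,198)),24))
co=[plane('top',H(p),30) for p in [(427,71),(727,22),(776,323),(467,374)]]
print('housing',np.mean(co,0),[np.linalg.norm(co[i]-co[i-1]) for i in range(4)])
print('spindle tri',tri('scene',S((208,105),(290,230)),'top',H((597,192))), plane('top',H((597,192)),50))
print('shoulder scene',plane('scene',S((200,157),(290,230)),24))
print('scr',plane('top',(249,178),5),plane('top',(251,241),10))
s=get_state();print(rot(s['tcp_rot']).as_matrix().round(3))
E
```

```text
[[ 636.6 -177.6   26. ]
 [ 502.8 -200.5   26. ]
 [ 556.7 -122.5   26. ]
 [ 582.1 -256.8   26. ]]
mean [ 569.66742436 -189.05351238   26.        ] [ 569.35612342 -189.6737446    26.        ]
vane ang [np.float64(9.688564023755392), np.float64(100.70792055455195)] 135.73698604954413 136.65463013375583
disc [ 571.52653728 -190.83366874    2.5       ] knobtop [ 570.5616896  -190.43955238   70.        ]
knob scene [ 571.09941118 -188.4789486    70.        ] (array([ 570.51957018, -190.4421204 ,   68.71691565]), np.float64(0.5898277244750765))
shoulder [521.07617361 186.8015217   24.        ]
housing [521.741614   187.58164848  30.        ] [np.float64(187.93487962731427), np.float64(186.98193502830347), np.float64(187.9426422080846), np.float64(188.10880350859009)]
spindle tri (array([520.86228877, 187.09949828,  46.20264484]), np.float64(3.012962837481163)) [521.52861689 185.42705954  50.        ]
shoulder scene [523.179577   191.85972744  24.        ]
scr [603.42434857   5.38738052   5.        ] [438.14099911  -4.16458916  10.        ]
[[ 0.29   0.957 -0.001]
 [ 0.957 -0.29  -0.002]
 [-0.002  0.    -1.   ]]
```

>>> {"api": "drive_tool", "payload": {
  "claw": [0, 0, 0, 0, 0, 0, 0, 0, 0, 0, 0, 0],
  "delta_pos": [
    [-0.296, 0.427, 0.098],
    [-0.296, 0.427, 0.098],
    [-0.296, 0.427, 0.098],
    [-0.296, 0.427, 0.098],
    [-0.296, 0.427, 0.098],
    [-0.296, 0.427, 0.098],
    [-0.296, 0.427, 0.098],
    [-0.296, 0.427, 0.098],
    [-0.296, 0.427, 0.098],
    [-0.296, 0.427, 0.098],
    [-0.296, 0.427, 0.098],
    [-0.296, 0.427, 0.098]
  ],
  "angular": [
    [0, 0, 53],
    [0, 0, 53],
    [0, 0, 53],
    [0, 0, 53],
    [0, 0, 53],
    [0, 0, 53],
    [0, 0, 53],
    [0, 0, 53],
    [0, 0, 53],
    [0, 0, 53],
    [0, 0, 53],
    [0, 0, 53]
  ]
}}

```text
clock: 1.35
tool_pos: [514.0, 208.8, 119.9]
tcp_rot: [0.002, 0.985, 0.17, 0.0]
ft_force: [-1.2, -1.1, -0.3]
gripper_width: 93.0
```

```bash
python3 - <<'E'
from h import *
s=get_state();print(s['clock'],s['tool_pos'],np.abs(s['qd']).max(),s['joint_positions'].round(2))
c=cams.calibration('wrist');im=cams.read_camera('wrist')[:,:,::-1]
import pickle;pickle.dump(c,open('w1.pkl','wb'))
cv2.imwrite('pics/w1.png',im)
print(proj('wrist',(521.5,187,24),c),proj('wrist',(521.5,187,50),c))
E
```

```text
1.35 [514.02350301 208.84189943 119.88169857] 0.07508136437718502 [-0.57  0.59  0.21  1.82 -0.17  0.74  0.08]
[256.35579357 212.73317856] [256.34064896 224.19490063]
```

View pics/w1.png

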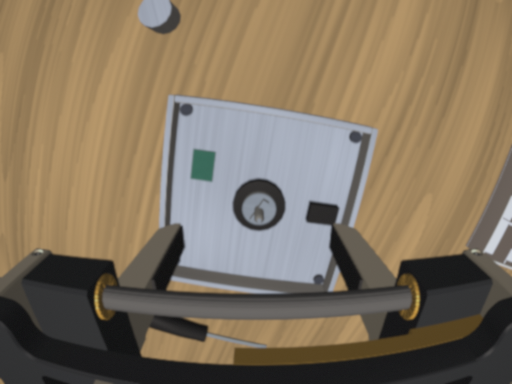

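```bash
python3 - <<'E'
from h import *
im=cv2.imread('pics/w1.png')
a=cv2.resize(im[170:240,220:300],(800,700)[:2],interpolation=cv2.INTER_CUBIC)
cv2.imwrite('pics/w1z.png',a[:600])
E
```

```text
(no output)
```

View pics/w1z.png

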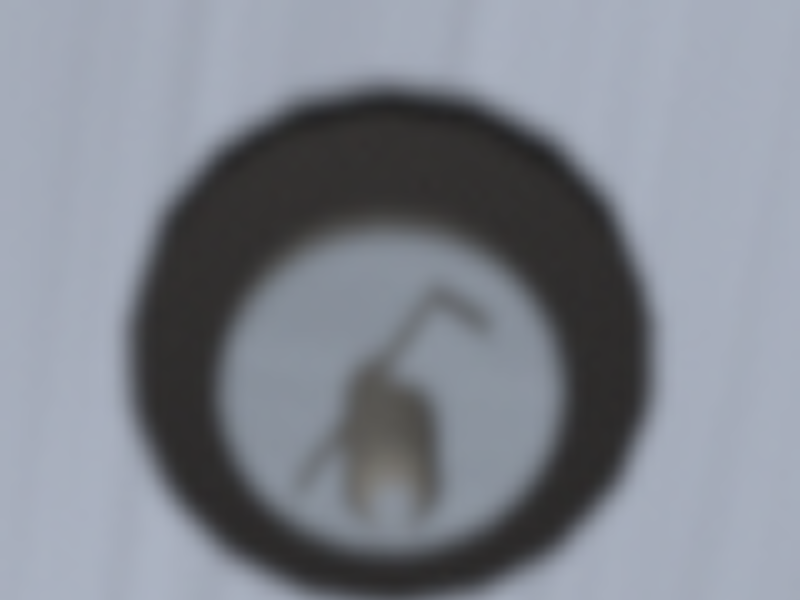

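```bash
python3 - <<'E'
from h import *
import pickle
c=pickle.load(open('w1.pkl','rb'))
f=lambda x,y:(220+x/10-.45,170+y/10-.45)
for z in(25.25,30.75):
    a,b,e=[plane('wrist',f(*p),z,c) for p in((300,490),(437,287),(490,325))]
    print(z,a,b,e,'len',np.linalg.norm(a-b),np.linalg.norm(e-b),'ang',np.degrees(np.arctan2(*(b-a)[[1,0]])),np.degrees(np.arctan2(*(e-b)[[1,0]])))
print('shoulder',plane('wrist',f(390,388),24,c))
print('tip',plane('wrist',f(393,510),50,c))
print('ring',plane('wrist',f(390,340),15,c))
s=get_state();print(s['tool_pos'],s['qd'].round(3));M=rot(s['tcp_rot']).as_matrix();print(M.round(3))
for t in[(570.3,-190,140)]:print(M.T@(np.array(t)-s['tool_pos']))
E
```

```text
25.25 [517.22225524 179.64252949  25.25      ] [522.49568941 203.36997914  25.25      ] [528.45362413 201.47526034  25.25      ] len 24.306397809926374 6.25195533190902 ang 77.46965613581429 -17.641498496287838
30.75 [516.54687648 181.96668503  30.75      ] [521.70876991 205.19226491  30.75      ] [527.54068572 203.33762215  30.75      ] len 23.792282460379948 6.119717464910156 ang 77.46965613581447 -17.64149849628749
shoulder [521.95414389 191.92680576  24.        ]
tip [522.38328459 191.00608121  50.        ]
ring [521.52534349 193.29788323  15.        ]
[512.20417952 212.35245979 120.04380429] [-0.057 -0.015 -0.059  0.006 -0.013  0.008 -0.007]
[[ 0.941  0.34  -0.001]
 [ 0.34  -0.941 -0.002]
 [-0.001  0.001 -1.   ]]
[-82.05223059 398.18793204 -19.35660724]
```

>>> {"api": "drive_tool", "payload": {
  "claw": [0, 0, 0, 0, 0, 0, 0, 0, 0, 0, 0, 0],
  "delta_pos": [
    [-0.082, 0.371, -0.01],
    [-0.082, 0.371, -0.01],
    [-0.082, 0.371, -0.01],
    [-0.082, 0.371, -0.01],
    [-0.082, 0.371, -0.01],
    [-0.082, 0.371, -0.01],
    [-0.082, 0.371, -0.01],
    [-0.082, 0.371, -0.01],
    [-0.082, 0.371, -0.01],
    [-0.082, 0.371, -0.01],
    [-0.082, 0.371, -0.01],
    [-0.082, 0.371, -0.01]
  ],
  "angular": [
    [0, 0, 0],
    [0, 0, 0],
    [0, 0, 0],
    [0, 0, 0],
    [0, 0, 0],
    [0, 0, 0],
    [0, 0, 0],
    [0, 0, 0],
    [0, 0, 0],
    [0, 0, 0],
    [0, 0, 0],
    [0, 0, 0]
  ]
}}

```text
clock: 2.6
tool_pos: [562.4, -158.2, 130.5]
tcp_rot: [-0.001, 0.984, 0.177, -0.0]
ft_force: [-0.3, 0.0, -0.4]
gripper_width: 93.1
```

```bash
python3 - <<'E'
from h import *
s=get_state();print(s['clock'],s['tool_pos'],np.abs(s['qd']).max(),s['joint_positions'].round(2))
c=cams.calibration('wrist');im=cams.read_camera('wrist')[:,:,::-1]
import pickle;pickle.dump(c,open('w2.pkl','wb'))
cv2.imwrite('pics/w2.png',im)
print(proj('wrist',(570.3,-190,2.5),c),proj('wrist',(570.3,-190,70),c))
cv2.imwrite('pics/w2z.png',cv2.resize(im[90:290,150:350],(600,600),interpolation=cv2.INTER_CUBIC))
E
```

```text
2.6 [ 562.41213552 -158.24231571  130.54531407] 0.013146500221975676 [ 0.13  0.62  0.17  1.73 -0.14  0.81  0.72]
[253.06797457 210.01068701] [252.28649692 239.19429673]
```

View pics/w2z.png

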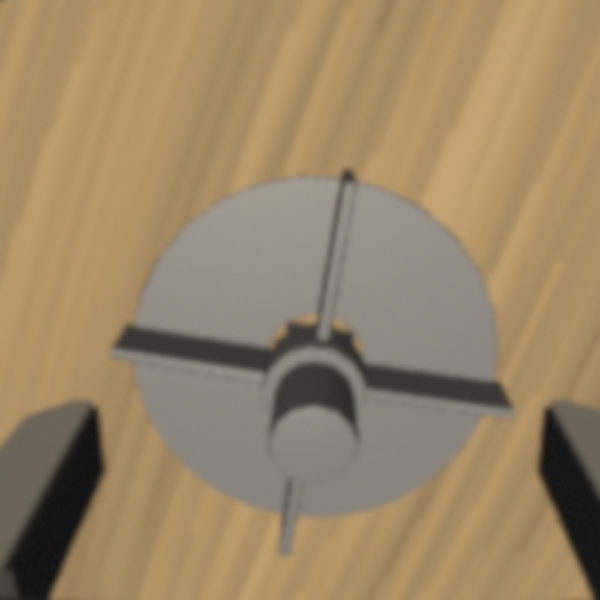

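```bash
python3 - <<'E'
from h import *
import pickle
c=pickle.load(open('w2.pkl','rb'))
f=lambda x,y:(150+x/3-.33,90+y/3-.33)
print('knob',plane('wrist',f(313,447),70,c))
im=cv2.cvtColor(cv2.imread('pics/w2z.png'),cv2.COLOR_BGR2HSV)
e=[plane('wrist',f(*p),2.5,c)[:2] for p in((315,175),(185,235),(150,275),(497,345),(317,517),(230,490),(400,495),(430,215))]
e=np.array(e);A=np.c_[2*e,np.ones(len(e))];x=np.linalg.lstsq(A,(e**2).sum(1),rcond=None)[0];print('disc',x[:2],np.sqrt(x[2]+x[:2]@x[:2]))
T=[plane('wrist',f(*p),26,c) for p in((347,175),(285,553),(115,352),(513,411))]
print(np.round(T,1))
for a,b in((0,1),(2,3)):print((T[a]+T[b])/2,np.linalg.norm(T[a]-T[b]),np.degrees(np.arctan2(*(T[a]-T[b])[[1,0]])))
s=get_state();M=rot(s['tcp_rot']).as_matrix();print(s['tool_pos']);print(M.round(3))
for t in[(571,-189.5,35)]:print(M.T@(np.array(t)-s['tool_pos']))
E
```

```text
knob [ 571.49926294 -189.01423907   70.        ]
disc [ 572.16996524 -188.04716047] 64.6445010967491
[[ 556.8 -119.8   26. ]
 [ 584.5 -254.8   26. ]
 [ 505.7 -200.9   26. ]
 [ 638.2 -174.8   26. ]]
[ 570.67333403 -187.30210918   26.        ] 137.91030848797965 101.60329754969578
[ 571.93608699 -187.86320531   26.        ] 134.9999921407389 -168.82191122949962
[ 562.38320417 -158.79825598  130.62892762]
[[ 0.937  0.348 -0.   ]
 [ 0.348 -0.937  0.001]
 [ 0.    -0.001 -1.   ]]
[-2.6286298  31.89921674 95.58905968]
```

>>> {"api": "drive_tool", "payload": {
  "claw": [0, 0, 0, 0, 0],
  "delta_pos": [
    [0.001, 0.029, 0.05],
    [0.001, 0.029, 0.05],
    [0.001, 0.029, 0.05],
    [0.001, 0.029, 0.05],
    [0.001, 0.029, 0.05]
  ],
  "angular": [
    [0, 0, 0],
    [0, 0, 0],
    [0, 0, 0],
    [0, 0, 0],
    [0, 0, 0]
  ]
}}

```text
clock: 3.15
tool_pos: [574.0, -187.2, 82.2]
tcp_rot: [0.0, 0.984, 0.176, 0.001]
ft_force: [0.7, 0.6, 0.8]
gripper_width: 93.2
```

```bash
python3 - <<'E'
from h import *
s=get_state();print(s['clock'],s['tool_pos'],np.abs(s['qd']).max())
M=rot(s['tcp_rot']).as_matrix();print(M.round(3))
print(M.T@(np.array((571,-189,35.5))-s['tool_pos']))
E
```

```text
3.15 [ 573.9907981  -187.21470821   82.21598588] 0.004225037222338785
[[ 0.938  0.346  0.002]
 [ 0.346 -0.938  0.   ]
 [ 0.002  0.001 -1.   ]]
[-3.53121198  0.60627063 46.70844094]
```

>>> {"api": "drive_tool", "payload": {
  "claw": [0, 0, 0, 0, 255, 255, 255, 255, 255, 255, 255],
  "delta_pos": [
    [-0.0035, 0.0006, 0.03],
    [-0.0035, 0.0006, 0.046],
    [-0.0035, 0.0006, 0.0465],
    [-0.0035, 0.0006, 0.0465],
    [-0.0035, 0.0006, 0.0465],
    [-0.0035, 0.0006, 0.0465],
    [-0.0035, 0.0006, 0.0465],
    [-0.0035, 0.0006, 0.0465],
    [-0.0035, 0.0006, 0.0465],
    [-0.0035, 0.0006, 0.0465],
    [-0.0035, 0.0006, 0.0465]
  ],
  "angular": [
    [0, 0, 0],
    [0, 0, 0],
    [0, 0, 0],
    [0, 0, 0],
    [0, 0, 0],
    [0, 0, 0],
    [0, 0, 0],
    [0, 0, 0],
    [0, 0, 0],
    [0, 0, 0],
    [0, 0, 0]
  ],
  "grip_force": 15
}}

```text
clock: 4.25
tool_pos: [570.0, -190.0, 34.1]
tcp_rot: [0.0, 0.985, 0.175, -0.0]
ft_force: [0.6, -0.3, 0.1]
gripper_width: 41.8
```

```bash
python3 - <<'E'
from h import *
s=get_state();print(s)
c=cams.calibration('wrist');im=cams.read_camera('wrist')[:,:,::-1]
import pickle;pickle.dump(c,open('w3.pkl','wb'))
cv2.imwrite('pics/w3.png',im)
E
```

```text
{'clock': 4.25, 'joint_positions': array([ 0.19835722,  0.76845084,  0.14298069,  1.74872359, -0.16735626,
        0.63633685,  0.78857047]), 'qd': array([ 0.00061057, -0.00097073, -0.00011138,  0.00073207,  0.00095915,
        0.00171709, -0.0016748 ]), 'effort': array([-3.16131991e-03, -4.59235024e+01,  2.23776095e+00, -1.08470759e+01,
       -2.00812641e-02,  6.77383994e-02, -1.51068880e-04]), 'tool_pos': array([ 569.9875878 , -190.01064164,   34.13110346]), 'tcp_rot': array([ 2.35366719e-06,  9.84550216e-01,  1.75102456e-01, -4.80492640e-05]), 'ft_force': array([ 0.57697001, -0.27138181,  0.126664  ]), 'ft_torque': array([-0.05133072,  0.03468155, -0.02465804]), 'gripper_width': 41.848141717346635}
```

View pics/w3.png

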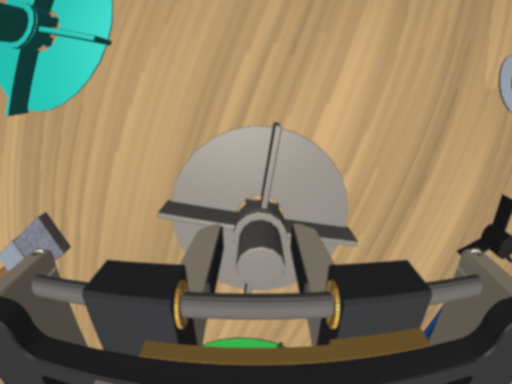

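>>> {"api": "drive_tool", "payload": {
  "claw": [255, 255, 255, 255, 255],
  "delta_pos": [
    [0, 0, 0],
    [0, 0, 0],
    [0, 0, 0],
    [0, 0, 0],
    [0, 0, 0]
  ],
  "angular": [
    [0, 0, 0],
    [0, 0, 0],
    [0, 0, 0],
    [0, 0, 0],
    [0, 0, 0]
  ]
}}

```text
clock: 4.8
tool_pos: [570.7, -189.9, 34.4]
tcp_rot: [0.0, 0.985, 0.175, 0.001]
ft_force: [2.0, 1.0, 1.4]
gripper_width: 25.8
```

```bash
cat > wl.py <<'E'
from h import *
import pickle,sys
def shot(n,box=None):
    s=get_state();print(s['clock'],s['tool_pos'].round(1),'qd',np.abs(s['qd']).max().round(4),'F',s['ft_force'].round(2),'T',s['ft_torque'].round(2),'w',round(s['gripper_width'],1),'j7',s['joint_positions'][6].round(2))
    c=cams.calibration('wrist');im=cams.read_camera('wrist')[:,:,::-1]
    pickle.dump(c,open(n+'.pkl','wb'));cv2.imwrite(f'pics/{n}.png',im)
    if box:
        x0,y0,x1,y1,k=box;cv2.imwrite(f'pics/{n}z.png',cv2.resize(im[y0:y1,x0:x1],None,fx=k,fy=k,interpolation=cv2.INTER_CUBIC))
    print(rot(s['tcp_rot']).as_matrix().round(3).tolist())
    return s,c
E
python3 -c "
from wl import *
shot('w4',(156,100,356,300,3))"
```

```text
4.8 [ 570.7 -189.9   34.4] qd 0.0013 F [1.98 0.96 1.41] T [ 0.04 -0.28 -0.03] w 25.8 j7 0.79
[[0.939, 0.345, 0.001], [0.345, -0.939, -0.0], [0.001, 0.001, -1.0]]
```

View pics/w4z.png

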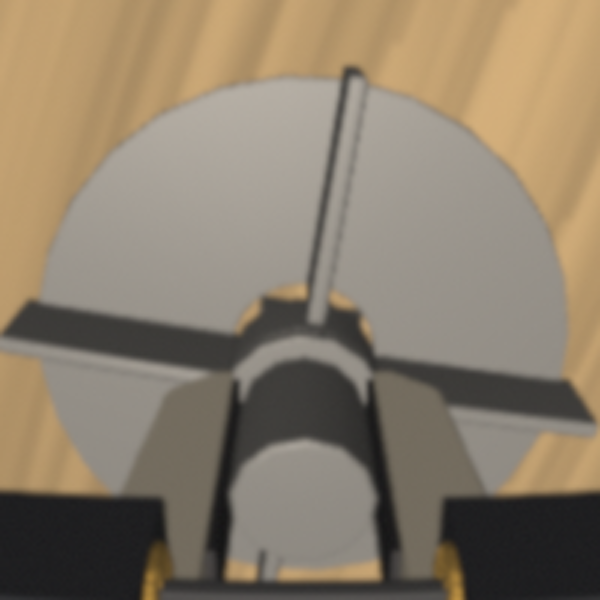

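```bash
python3 - <<'E'
from h import *
import pickle
c=pickle.load(open('w4.pkl','rb'));s=get_state();M=rot(s['tcp_rot']).as_matrix()
f=lambda x,y:(156+x/3-.33,100+y/3-.33)
print(proj('wrist',s['tool_pos'],c))
k=plane('wrist',f(303,502),70,c);print('knob',k,'tool',M.T@(k-s['tool_pos']))
e=np.array([plane('wrist',f(*p),2.5,c)[:2] for p in((305,75),(43,270),(567,325),(90,170),(520,190))])
A=np.c_[2*e,np.ones(len(e))];x=np.linalg.lstsq(A,(e**2).sum(1),rcond=None)[0];print('disc',x[:2],np.sqrt(x[2]+x[:2]@x[:2]))
T=[plane('wrist',f(*p),26,c) for p in((2,345),(597,428),(352,72))]
m=(T[0]+T[1])/2
print(m,np.linalg.norm(T[0]-T[1]),np.degrees(np.arctan2(*(T[1]-T[0])[[1,0]])), np.degrees(np.arctan2(*(T[2]-m)[[1,0]])))
E
```

```text
[256.6460265  237.51786393]
knob [ 570.27711177 -188.97621509   70.        ] tool [-2.25189612e-02 -1.00049536e+00 -3.55868242e+01]
disc [ 569.89396189 -189.37751229] 65.2677763267738
[ 570.98645269 -188.86046835   26.        ] 135.24151575471987 11.25192688503609 102.66298498538822
```

>>> {"api": "drive_tool", "payload": {
  "claw": [255, 255, 255, 255, 255, 255, 255, 255, 255, 255, 255, 255],
  "delta_pos": [
    [0, 0, -0.02],
    [0, 0, -0.05],
    [0.003, -0.02, -0.08],
    [0.008, -0.05, -0.086],
    [0.013, -0.085, -0.086],
    [0.018, -0.12, -0.086],
    [0.024, -0.155, -0.086],
    [0.03, -0.19, -0.086],
    [0.035, -0.225, -0.086],
    [0.04, -0.255, -0.086],
    [0.043, -0.275, -0.086],
    [0.044, -0.282, -0.086]
  ],
  "angular": [
    [0, 0, 0],
    [0, 0, 0],
    [0, 0, 0],
    [0, 0, 3],
    [0, 0, 6],
    [0, 0, 9],
    [0, 0, 12],
    [0, 0, 15],
    [0, 0, 18],
    [0, 0, 21],
    [0, 0, 23],
    [0, 0, 24]
  ],
  "grip_force": 20
}}

```text
clock: 6.05
tool_pos: [511.8, 92.5, 119.1]
tcp_rot: [-0.0, 0.999, -0.032, -0.002]
ft_force: [0.5, -0.3, -1.6]
gripper_width: 25.8
```

>>> {"api": "drive_tool", "payload": {
  "claw": [255, 255, 255],
  "delta_pos": [
    [0, 0, 0],
    [0, 0, 0],
    [0, 0, 0]
  ],
  "angular": [
    [0, 0, 0],
    [0, 0, 0],
    [0, 0, 0]
  ]
}}

```text
clock: 6.35
tool_pos: [514.3, 87.7, 120.2]
tcp_rot: [0.001, 0.999, -0.035, -0.0]
ft_force: [1.6, -0.2, -2.2]
gripper_width: 26.0
```

```bash
python3 -c "
from wl import *
s,c=shot('w5',(156,40,356,240,3))
print(proj('wrist',(521.7,189,24),c))"
```

```text
6.35 [514.3  87.7 120.2] qd 0.0058 F [ 1.6  -0.15 -2.15] T [-0.13  0.07 -0.01] w 26.0 j7 -0.02
[[0.998, -0.07, -0.0], [-0.07, -0.998, -0.001], [0.0, 0.001, -1.0]]
[256.94061293  77.77530336]
```

View pics/w5.png

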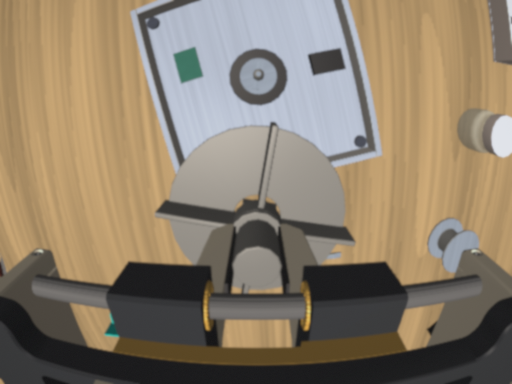

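```bash
python3 -c "
import cv2
im=cv2.imread('pics/w5.png')
cv2.imwrite('pics/w5z.png',cv2.resize(im[40:112,220:300],None,fx=8,fy=8,interpolation=cv2.INTER_CUBIC))"
```

```text
(no output)
```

View pics/w5z.png

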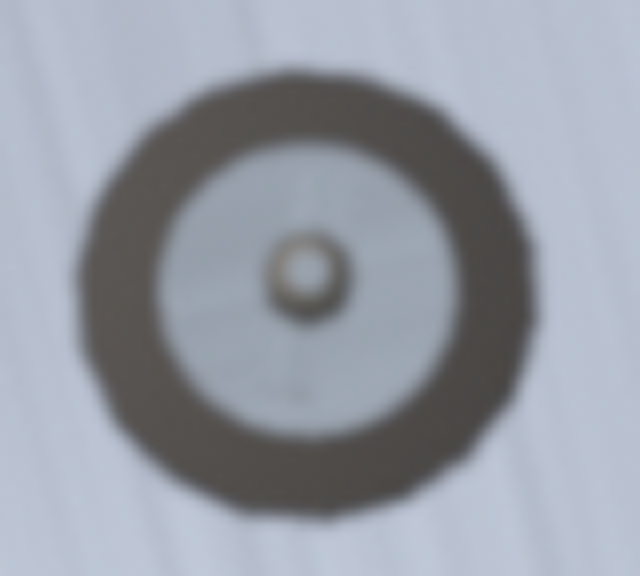

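```bash
python3 - <<'E'
from h import *
import pickle
c=pickle.load(open('w5.pkl','rb'));s=get_state();M=rot(s['tcp_rot']).as_matrix()
f=lambda x,y:(220+x/8-.44,40+y/8-.44)
for p,z in(((307,289),24),((305,270),50),((307,295),15)):
    k=plane('wrist',f(*p),z,c);print(k,M.T@(k-s['tool_pos']))
im=cv2.imread('pics/w5.png');cv2.imwrite('pics/w5k.png',cv2.resize(im[115:305,155:355],None,fx=3,fy=3,interpolation=cv2.INTER_CUBIC))
E
```

```text
[522.68572118 190.78409601  24.        ] [   1.18200982 -103.32972022   96.07286119]
[522.36640066 190.88040563  50.        ] [   0.8586358  -103.37709996   70.07277608]
[522.72710972 190.72477102  15.        ] [   1.22677832 -103.28258202  105.07291709]
```

View pics/w5k.png

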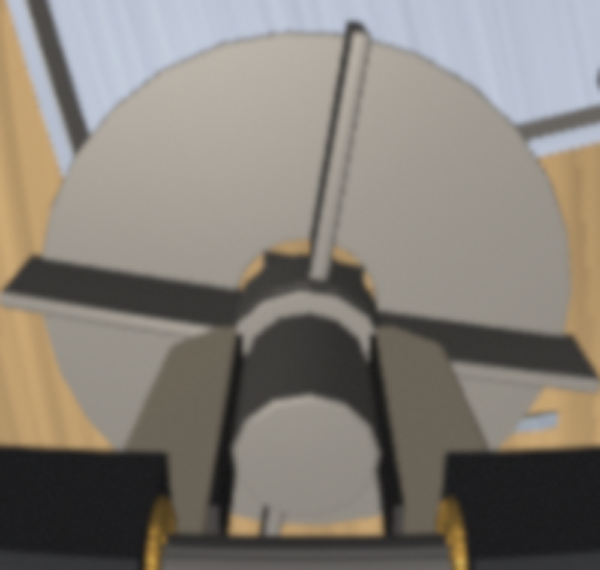

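>>> {"api": "drive_tool", "payload": {
  "claw": [255, 255, 255, 255, 255, 255, 255, 255, 255],
  "delta_pos": [
    [0, -0.02, 0],
    [0.001, -0.05, 0],
    [0.001, -0.08, 0.005],
    [0.001, -0.095, 0.015],
    [0.001, -0.1025, 0.025],
    [0.001, -0.1025, 0.03],
    [0.001, -0.1025, 0.03],
    [0.001, -0.1025, 0.03],
    [0.001, -0.1025, 0.03]
  ],
  "angular": [
    [0, 0, 0],
    [0, 0, 0],
    [0, 0, 0],
    [0, 0, 0],
    [0, 0, 0],
    [0, 0, 0],
    [0, 0, 0],
    [0, 0, 0],
    [0, 0, 0]
  ]
}}

```text
clock: 7.3
tool_pos: [522.4, 190.6, 90.6]
tcp_rot: [0.0, 0.999, -0.035, 0.0]
ft_force: [0.1, 0.5, -0.5]
gripper_width: 25.6
```

```bash
python3 - <<'E'
from wl import *
s,c=shot('w6')
im=cams.read_camera('scene')[:,:,::-1]
cv2.imwrite('pics/s6.png',cv2.resize(im[150:320,230:410],None,fx=3.3,fy=3.3,interpolation=cv2.INTER_CUBIC))
M=rot(s['tcp_rot']).as_matrix();print('err', M.T@(np.array((522.5,190.8,90))-s['tool_pos'])-[0,-.9,0])
E
```

```text
7.3 [522.4 190.6  90.6] qd 0.0079 F [ 0.12  0.47 -0.49] T [-0.08  0.06 -0.02] w 25.6 j7 -0.17
[[0.998, -0.069, 0.001], [-0.069, -0.998, -0.001], [0.001, 0.0, -1.0]]
err [0.0603492  0.73676186 0.55148534]
```

View pics/s6.png

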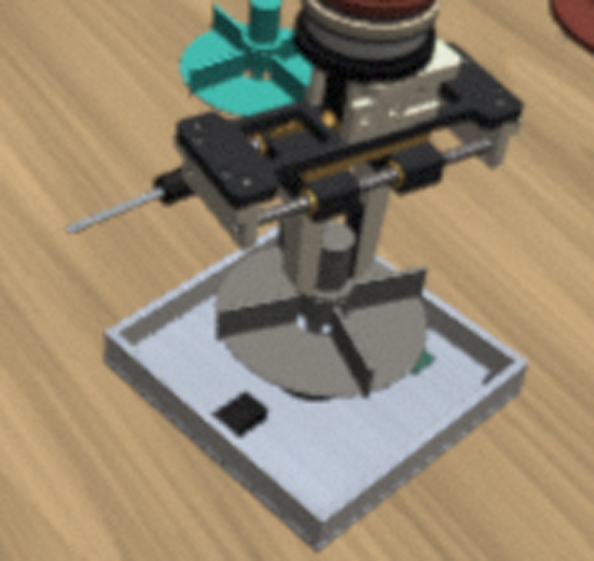

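>>> {"api": "drive_tool", "payload": {
  "claw": [255, 255, 255, 255, 255],
  "delta_pos": [
    [0, 0.0007, 0.003],
    [0, 0.0007, 0.006],
    [0, 0.0007, 0.009],
    [0, 0.0007, 0.012],
    [0, 0.0007, 0.012]
  ],
  "angular": [
    [0, 0, 0],
    [0, 0, 0],
    [0, 0, 0],
    [0, 0, 0],
    [0, 0, 0]
  ]
}}

```text
clock: 7.9
tool_pos: [521.4, 191.3, 77.5]
tcp_rot: [0.0, 0.999, -0.033, -0.001]
ft_force: [0.6, -0.1, -2.1]
gripper_width: 25.1
```

```bash
python3 -c "
from h import *
s=get_state();print(s['tool_pos'],s['ft_force'],s['ft_torque'])"
```

```text
[521.4320812  191.32695713  77.5371204 ] [ 0.57991735 -0.12119981 -2.05231014] [-0.07545122  0.13410122  0.04229797]
```

>>> {"api": "drive_tool", "payload": {
  "claw": [255, 255, 255, 255, 255],
  "delta_pos": [
    [0, 0, 0.003],
    [0, 0, 0.006],
    [0, 0, 0.009],
    [0, 0, 0.009],
    [0, 0, 0.009]
  ],
  "angular": [
    [0, 0, 0],
    [0, 0, 0],
    [0, 0, 0],
    [0, 0, 0],
    [0, 0, 0]
  ]
}}

```text
clock: 8.4
tool_pos: [521.8, 191.3, 69.0]
tcp_rot: [0.0, 0.999, -0.033, -0.0]
ft_force: [-0.2, 0.0, -1.2]
gripper_width: 25.4
```

```bash
python3 - <<'E'
from wl import *
s,c=shot('w7')
im=cams.read_camera('scene')[:,:,::-1]
cv2.imwrite('pics/s7.png',cv2.resize(im[150:320,230:410],None,fx=3.3,fy=3.3,interpolation=cv2.INTER_CUBIC))
E
```

```text
8.4 [521.8 191.3  69. ] qd 0.0026 F [-0.2   0.03 -1.18] T [-0.07  0.07 -0.01] w 25.4 j7 -0.16
[[0.998, -0.067, -0.0], [-0.067, -0.998, -0.0], [-0.0, 0.0, -1.0]]
```

View pics/s7.png

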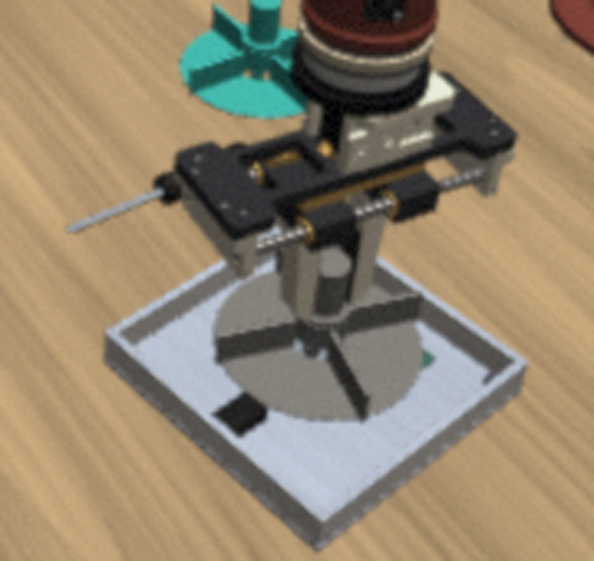

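View pics/w7.png

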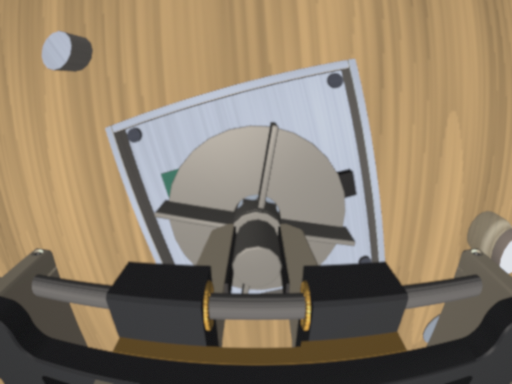

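>>> {"api": "drive_tool", "payload": {
  "claw": [255, 255, 255, 255, 255, 255, 255],
  "delta_pos": [
    [0, 0, 0],
    [0, 0, 0.001],
    [0, 0, 0.002],
    [0, 0, 0.003],
    [0, 0, 0.004],
    [0, 0, 0.005],
    [0, 0, 0.005]
  ],
  "angular": [
    [0, 0, 0],
    [0, 0, 0],
    [0, 0, 0],
    [0, 0, 0],
    [0, 0, 0],
    [0, 0, 0],
    [0, 0, 0]
  ],
  "grip_force": 6
}}

```text
clock: 9.2
tool_pos: [521.9, 191.3, 64.0]
tcp_rot: [0.0, 0.999, -0.033, -0.0]
ft_force: [0.8, 0.2, -1.9]
gripper_width: 26.0
```

```bash
python3 - <<'E'
from wl import *
s,c=shot('w8',(155,115,355,305,3))
E
```

```text
9.2 [521.9 191.3  64. ] qd 0.0027 F [ 0.84  0.17 -1.92] T [-0.21  0.04 -0.01] w 26.0 j7 -0.16
[[0.998, -0.067, -0.0], [-0.067, -0.998, -0.0], [-0.0, 0.0, -1.0]]
```

View pics/w8z.png

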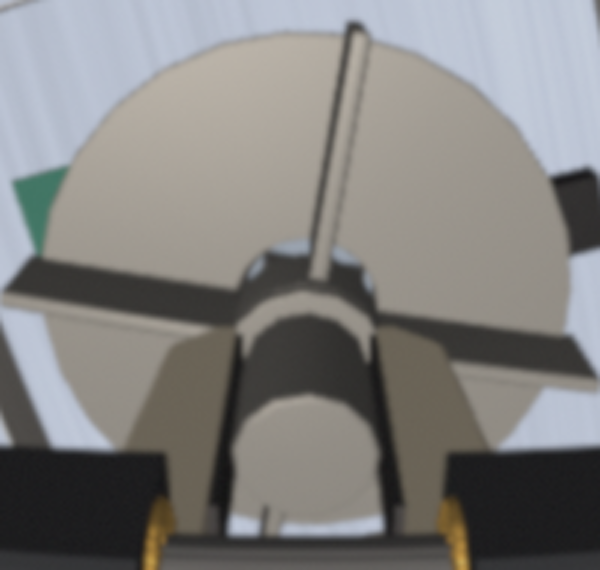

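>>> {"api": "drive_tool", "payload": {
  "claw": [255, 255, 255, 255, 255],
  "delta_pos": [
    [0, 0, 0.001],
    [0, 0, 0.002],
    [0, 0, 0.003],
    [0, 0, 0.0035],
    [0, 0, 0.0035]
  ],
  "angular": [
    [0, 0, 0],
    [0, 0, 0],
    [0, 0, 0],
    [0, 0, 0],
    [0, 0, 0]
  ]
}}

```text
clock: 9.75
tool_pos: [521.9, 191.3, 60.6]
tcp_rot: [0.0, 0.999, -0.033, -0.0]
ft_force: [0.5, -0.5, -3.3]
gripper_width: 26.2
```

```bash
python3 - <<'E'
from wl import *
s,c=shot('w9',(155,115,355,305,3))
E
```

```text
9.75 [521.9 191.3  60.6] qd 0.0018 F [ 0.51 -0.55 -3.35] T [-0.16 -0.03 -0.07] w 26.2 j7 -0.16
[[0.998, -0.067, -0.0], [-0.067, -0.998, -0.0], [-0.0, 0.0, -1.0]]
```

View pics/w9z.png

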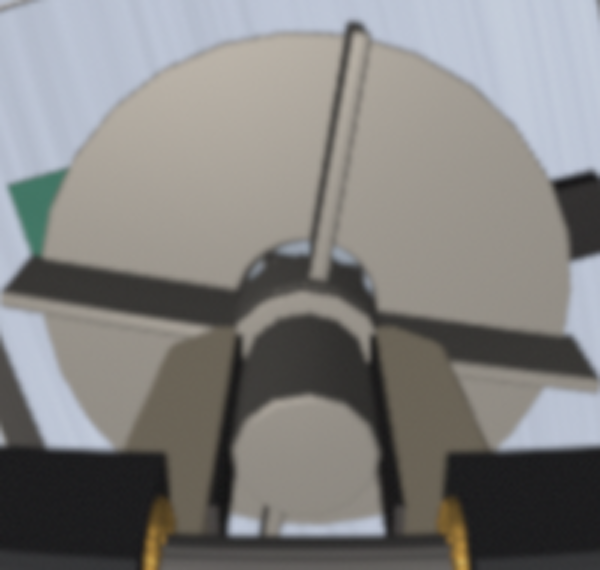

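>>> {"api": "drive_tool", "payload": {
  "claw": [255, 255, 255, 255],
  "delta_pos": [
    [0, 0, 0.001],
    [0, 0, 0.0017],
    [0, 0, 0.0017],
    [0, 0, 0.0017]
  ],
  "angular": [
    [0, 0, 0],
    [0, 0, 0],
    [0, 0, 0],
    [0, 0, 0]
  ]
}}

```text
clock: 10.2
tool_pos: [521.9, 191.3, 58.9]
tcp_rot: [0.0, 0.999, -0.033, 0.0]
ft_force: [0.0, -0.6, -1.7]
gripper_width: 25.6
```

```bash
python3 - <<'E'
from wl import *
s,c=shot('w10',(155,115,355,305,3))
E
```

```text
10.2 [521.9 191.3  58.9] qd 0.0028 F [ 0.01 -0.61 -1.73] T [-0.22 -0.06  0.01] w 25.6 j7 -0.15
[[0.998, -0.067, 0.0], [-0.067, -0.998, -0.0], [0.0, 0.0, -1.0]]
```

>>> {"api": "drive_tool", "payload": {
  "claw": [110, 110, 110, 110, 110, 110],
  "delta_pos": [
    [0, 0, 0],
    [0, 0, 0],
    [0, 0, 0],
    [0, 0, 0],
    [0, 0, 0],
    [0, 0, 0]
  ],
  "angular": [
    [0, 0, 0],
    [0, 0, 0],
    [0, 0, 0],
    [0, 0, 0],
    [0, 0, 0],
    [0, 0, 0]
  ]
}}

```text
clock: 10.85
tool_pos: [521.9, 191.4, 59.0]
tcp_rot: [-0.0, 0.999, -0.033, -0.0]
ft_force: [0.2, -0.5, 0.8]
gripper_width: 53.0
```

```bash
python3 - <<'E'
from wl import *
s,c=shot('w11',(155,115,355,305,3))
im=cams.read_camera('scene')[:,:,::-1]
cv2.imwrite('pics/s11.png',cv2.resize(im[150:320,230:410],None,fx=3.3,fy=3.3,interpolation=cv2.INTER_CUBIC))
E
```

```text
10.85 [521.9 191.4  59. ] qd 0.0012 F [ 0.15 -0.53  0.76] T [-0.08  0.05  0.02] w 53.0 j7 -0.15
[[0.998, -0.067, -0.0], [-0.067, -0.998, 0.0], [-0.0, -0.0, -1.0]]
```

View pics/w11z.png

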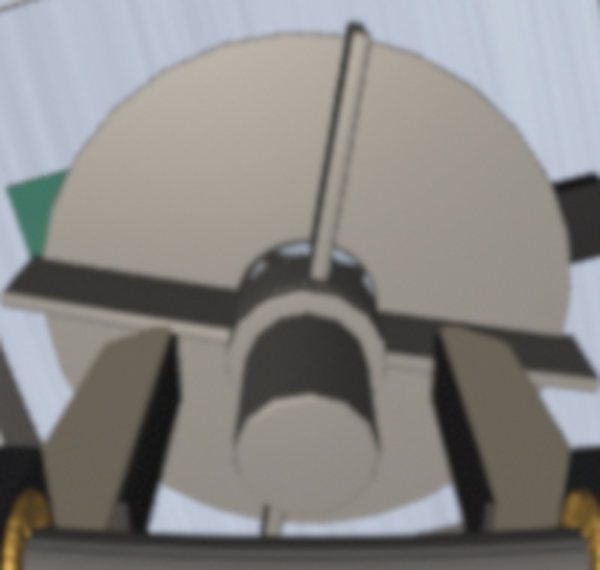

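View pics/s11.png

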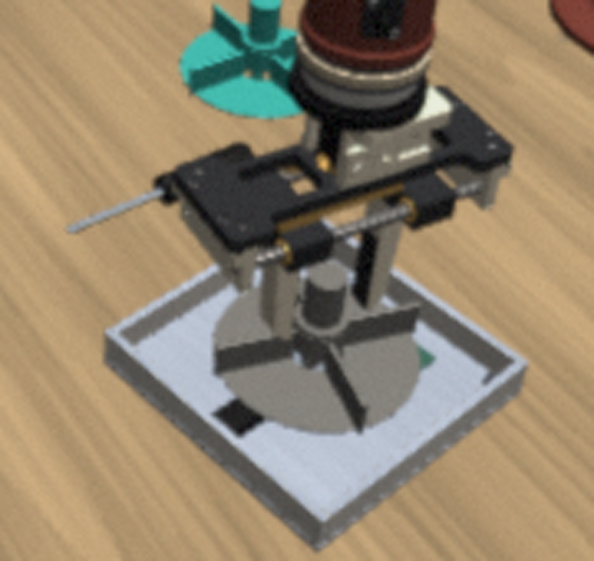

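>>> {"api": "drive_tool", "payload": {
  "claw": [110, 110, 110, 110, 255, 255, 255, 255, 255, 255, 255, 255],
  "delta_pos": [
    [0, 0, -0.02],
    [0, 0, -0.045],
    [0, 0, -0.065],
    [0, 0, -0.065],
    [0.01, -0.007, -0.065],
    [0.025, -0.018, -0.065],
    [0.0404, -0.0298, -0.065],
    [0.0404, -0.0298, -0.065],
    [0.0404, -0.0298, -0.065],
    [0.0404, -0.0298, -0.065],
    [0.0404, -0.0298, -0.065],
    [0.0404, -0.0298, -0.065]
  ],
  "angular": [
    [0, 0, 0],
    [0, 0, 0],
    [0, 0, 0],
    [0, 0, 0],
    [0, 0, 0],
    [0, 0, 0],
    [0, 0, 0],
    [0, 0, 0],
    [0, 0, 0],
    [0, 0, 0],
    [0, 0, 0],
    [0, 0, 0]
  ]
}}

```text
clock: 12.15
tool_pos: [563.7, 218.0, 124.0]
tcp_rot: [0.0, 0.999, -0.034, -0.0]
ft_force: [0.5, -0.4, 0.6]
gripper_width: 0.4
```

```bash
python3 - <<'E'
from wl import *
s,c=shot('w12')
im=cams.read_camera('scene')[:,:,::-1]
cv2.imwrite('pics/s12.png',cv2.resize(im[150:320,230:410],None,fx=3.3,fy=3.3,interpolation=cv2.INTER_CUBIC))
E
```

```text
12.15 [563.7 218.  124. ] qd 0.0069 F [ 0.5  -0.45  0.64] T [-0.09  0.11 -0.02] w 0.4 j7 -0.22
[[0.998, -0.067, -0.0], [-0.067, -0.998, -0.0], [-0.0, 0.0, -1.0]]
```

View pics/w12.png

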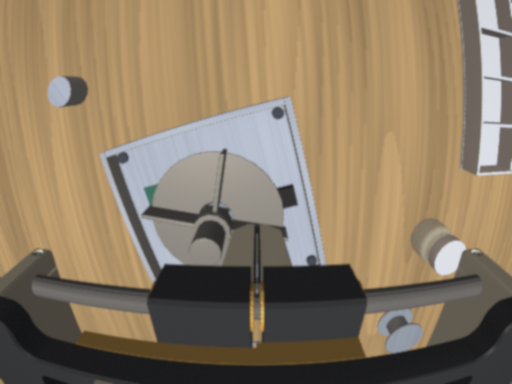

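View pics/s12.png

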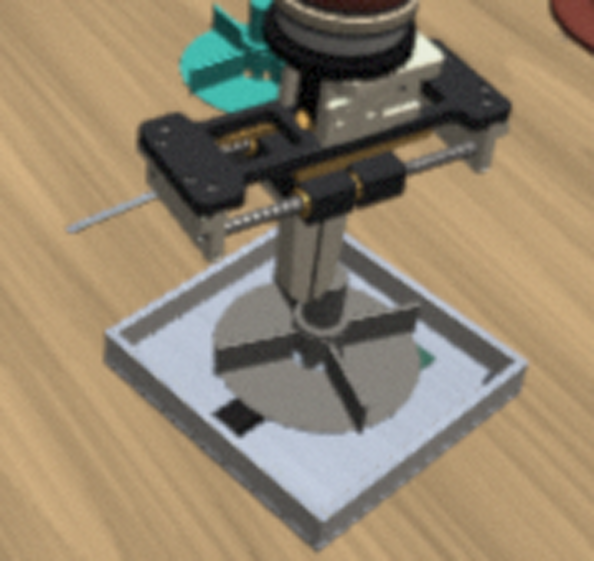

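```bash
python3 - <<'E'
from h import *
import pickle
c=pickle.load(open('w12.pkl','rb'))
print('tip down',proj('wrist',(563.7,218,34),c))
im=cv2.imread('pics/w12.png')
z=cv2.resize(im[140:290,130:330],None,fx=4,fy=4,interpolation=cv2.INTER_CUBIC)
for a in range(4):
    t=np.radians(-12.5+90*a);
    for zz,col in((50,(0,0,255)),(57,(255,0,0))):
        p=proj('wrist',(522+69*np.cos(t),191.3+69*np.sin(t),zz),c);cv2.circle(z,tuple(np.int32((p-[130,140]+.5)*4)),3,col,-1)
p=proj('wrist',(563.7,218,34),c);cv2.circle(z,tuple(np.int32((p-[130,140]+.5)*4)),6,(0,255,0),1)
cv2.imwrite('pics/w12z.png',z)
E
```

```text
tip down [256.69894008 192.11440987]
```

View pics/w12z.png

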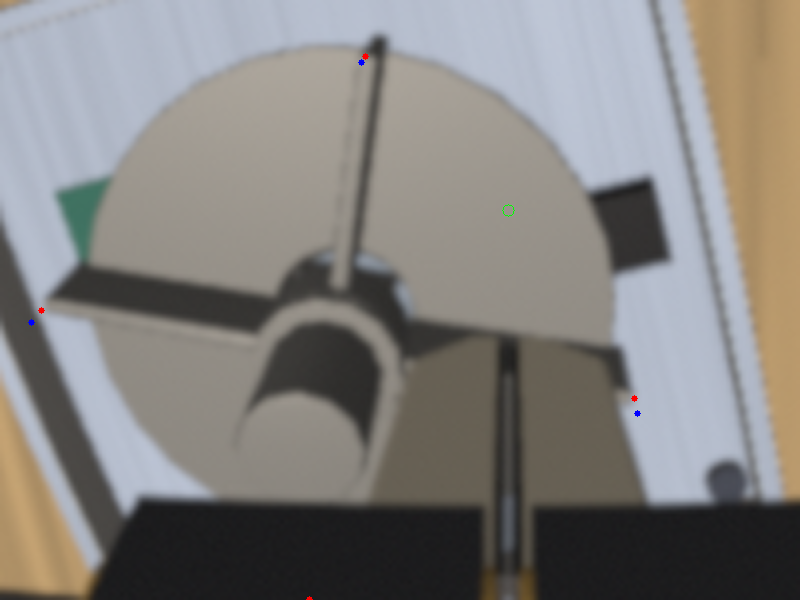

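>>> {"api": "drive_tool", "payload": {
  "claw": [255, 255, 255, 255, 255, 255],
  "delta_pos": [
    [0, 0, 0.03],
    [0, 0, 0.06],
    [0, 0, 0.08],
    [0, 0, 0.09],
    [0, 0, 0.09],
    [0, 0, 0.09]
  ],
  "angular": [
    [0, 0, 0],
    [0, 0, 0],
    [0, 0, 0],
    [0, 0, 0],
    [0, 0, 0],
    [0, 0, 0]
  ]
}}

```text
clock: 12.85
tool_pos: [564.9, 218.5, 34.7]
tcp_rot: [-0.0, 0.999, -0.033, 0.001]
ft_force: [0.9, -0.2, 0.8]
gripper_width: 0.8
```

```bash
cat > circ.py <<'E'
from h import *
import json,sys
# circle deltas in tool frame (yaw -3.8), from angle a0 by step n rows
a0,st,n=map(float,sys.argv[1:4]);s=get_state();M=rot(s['tcp_rot']).as_matrix()
print(s['tool_pos'].round(1),s['ft_force'].round(1))
C=np.array([522,191.3]);p0=C+50*np.array([np.cos(np.radians(a0)),np.sin(np.radians(a0))])
out=[]
for i in range(1,int(n)+1):
    t=np.radians(a0+st*i);d=C+50*np.array([np.cos(t),np.sin(t)])-(s['tool_pos'][:2] if i<0 else p0)
    v=M.T@np.array([d[0],d[1],0]);out.append([round(v[0]/1000,4),round(v[1]/1000,4),0])
print(out)
E
python3 circ.py 32.5 8 12
```

```text
[564.9 218.5  34.7] [ 0.9 -0.2  0.8]
[[np.float64(-0.0045), np.float64(-0.0053), 0], [np.float64(-0.0097), np.float64(-0.01), 0], [np.float64(-0.0155), np.float64(-0.0138), 0], [np.float64(-0.0218), np.float64(-0.0168), 0], [np.float64(-0.0285), np.float64(-0.019), 0], [np.float64(-0.0353), np.float64(-0.0201), 0], [np.float64(-0.0423), np.float64(-0.0203), 0], [np.float64(-0.0492), np.float64(-0.0196), 0], [np.float64(-0.056), np.float64(-0.0178), 0], [np.float64(-0.0625), np.float64(-0.0152), 0], [np.float64(-0.0685), np.float64(-0.0117), 0], [np.float64(-0.074), np.float64(-0.0073), 0]]
```

First arc: 32.5° → 128.5°.

>>> {"api": "drive_tool", "payload": {
  "claw": [255, 255, 255, 255, 255, 255, 255, 255, 255, 255, 255, 255],
  "delta_pos": [
    [-0.0045, -0.0053, 0],
    [-0.0097, -0.01, 0],
    [-0.0155, -0.0138, 0],
    [-0.0218, -0.0168, 0],
    [-0.0285, -0.019, 0],
    [-0.0353, -0.0201, 0],
    [-0.0423, -0.0203, 0],
    [-0.0492, -0.0196, 0],
    [-0.056, -0.0178, 0],
    [-0.0625, -0.0152, 0],
    [-0.0685, -0.0117, 0],
    [-0.074, -0.0073, 0]
  ],
  "angular": [
    [0, 0, 0],
    [0, 0, 0],
    [0, 0, 0],
    [0, 0, 0],
    [0, 0, 0],
    [0, 0, 0],
    [0, 0, 0],
    [0, 0, 0],
    [0, 0, 0],
    [0, 0, 0],
    [0, 0, 0],
    [0, 0, 0]
  ]
}}

```text
clock: 14.05
tool_pos: [490.1, 230.7, 33.9]
tcp_rot: [-0.0, 0.999, -0.033, -0.0]
ft_force: [1.9, -0.1, -0.0]
gripper_width: 0.1
```

```bash
python3 - <<'E'
from wl import *
s,c=shot('w13')
im=cams.read_camera('scene')[:,:,::-1]
cv2.imwrite('pics/s13.png',cv2.resize(im[150:320,230:410],None,fx=3.3,fy=3.3,interpolation=cv2.INTER_CUBIC))
d=s['tool_pos'][:2]-[522,191.3];print(np.hypot(*d),np.degrees(np.arctan2(d[1],d[0])))
E
python3 circ.py 128.5 8 12 | sed 's/np.float64(\([-0-9.e]*\))/\1/g'
```

```text
14.05 [490.1 230.7  33.9] qd 0.1947 F [ 1.85 -0.08 -0.02] T [-0.   -0.24  0.  ] w 0.1 j7 -0.21
[[0.998, -0.067, -0.0], [-0.067, -0.998, 0.0], [-0.0, -0.0, -1.0]]
50.67379767030004 128.97452284290983
[489.2 229.9  33.9] [-0.2  0.7 -0.3]
[[-0.0048, 0.005, 0], [-0.0089, 0.0107, 0], [-0.0121, 0.0169, 0], [-0.0145, 0.0235, 0], [-0.0159, 0.0303, 0], [-0.0163, 0.0373, 0], [-0.0158, 0.0442, 0], [-0.0143, 0.051, 0], [-0.0119, 0.0576, 0], [-0.0085, 0.0637, 0], [-0.0044, 0.0693, 0], [0.0005, 0.0743, 0]]
```

View pics/s13.png

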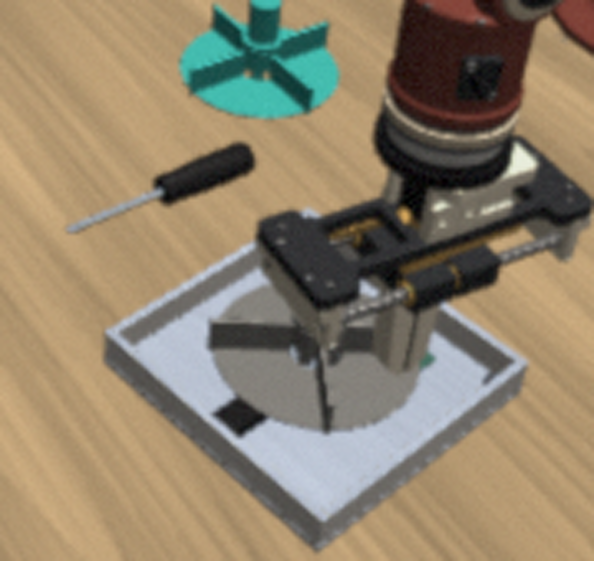

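View pics/w13.png

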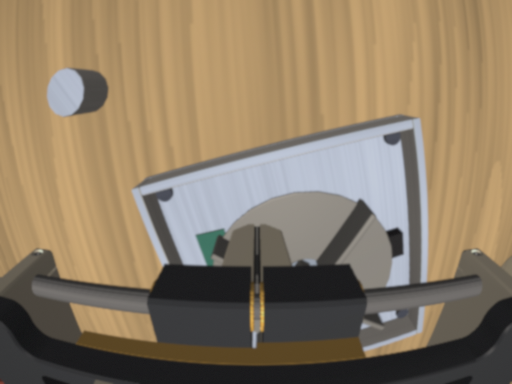

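The impeller is turning with the fingertip and side forces are below 2 N. Next arc: 128.5° → 224.5°.

>>> {"api": "drive_tool", "payload": {
  "claw": [255, 255, 255, 255, 255, 255, 255, 255, 255, 255, 255, 255],
  "delta_pos": [
    [-0.0048, 0.005, 0],
    [-0.0089, 0.0107, 0],
    [-0.0121, 0.0169, 0],
    [-0.0145, 0.0235, 0],
    [-0.0159, 0.0303, 0],
    [-0.0163, 0.0373, 0],
    [-0.0158, 0.0442, 0],
    [-0.0143, 0.051, 0],
    [-0.0119, 0.0576, 0],
    [-0.0085, 0.0637, 0],
    [-0.0044, 0.0693, 0],
    [0.0005, 0.0743, 0]
  ],
  "angular": [
    [0, 0, 0],
    [0, 0, 0],
    [0, 0, 0],
    [0, 0, 0],
    [0, 0, 0],
    [0, 0, 0],
    [0, 0, 0],
    [0, 0, 0],
    [0, 0, 0],
    [0, 0, 0],
    [0, 0, 0],
    [0, 0, 0]
  ]
}}

```text
clock: 15.35
tool_pos: [486.0, 155.7, 33.7]
tcp_rot: [0.0, 0.999, -0.034, -0.001]
ft_force: [-0.3, 1.2, 0.3]
gripper_width: 0.4
```

```bash
python3 - <<'E'
from wl import *
s,c=shot('w14')
im=cams.read_camera('scene')[:,:,::-1]
cv2.imwrite('pics/s14.png',cv2.resize(im[150:320,230:410],None,fx=3.3,fy=3.3,interpolation=cv2.INTER_CUBIC))
d=s['tool_pos'][:2]-[522,191.3];print(np.hypot(*d),np.degrees(np.arctan2(d[1],d[0])))
E
python3 circ.py 224.5 8 12 | sed 's/np.float64(\([-0-9.e]*\))/\1/g'
```

```text
15.35 [486.  155.7  33.7] qd 0.1339 F [-0.34  1.19  0.35] T [0.26 0.22 0.03] w 0.4 j7 -0.09
[[0.998, -0.067, -0.002], [-0.067, -0.998, -0.0], [-0.002, 0.001, -1.0]]
50.65932196083727 -135.29835309954453
[486.9 154.7  33.9] [-0.3 -0.2  0.6]
[[0.0055, 0.0043, 0], [0.0116, 0.0077, 0], [0.0181, 0.0103, 0], [0.0249, 0.0119, 0], [0.0318, 0.0126, 0], [0.0388, 0.0123, 0], [0.0456, 0.011, 0], [0.0523, 0.0088, 0], [0.0585, 0.0057, 0], [0.0643, 0.0017, 0], [0.0694, -0.003, 0], [0.0738, -0.0084, 0]]
```

View pics/s14.png

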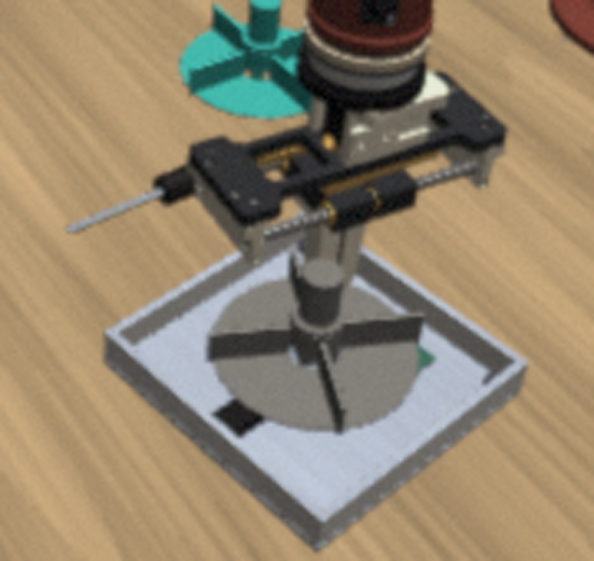

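>>> {"api": "drive_tool", "payload": {
  "claw": [255, 255, 255, 255, 255, 255, 255, 255, 255, 255, 255, 255],
  "delta_pos": [
    [0.0055, 0.0043, 0],
    [0.0116, 0.0077, 0],
    [0.0181, 0.0103, 0],
    [0.0249, 0.0119, 0],
    [0.0318, 0.0126, 0],
    [0.0388, 0.0123, 0],
    [0.0456, 0.011, 0],
    [0.0523, 0.0088, 0],
    [0.0585, 0.0057, 0],
    [0.0643, 0.0017, 0],
    [0.0694, -0.003, 0],
    [0.0738, -0.0084, 0]
  ],
  "angular": [
    [0, 0, 0],
    [0, 0, 0],
    [0, 0, 0],
    [0, 0, 0],
    [0, 0, 0],
    [0, 0, 0],
    [0, 0, 0],
    [0, 0, 0],
    [0, 0, 0],
    [0, 0, 0],
    [0, 0, 0],
    [0, 0, 0]
  ]
}}

```text
clock: 16.65
tool_pos: [561.3, 160.0, 34.0]
tcp_rot: [0.0, 0.999, -0.034, 0.0]
ft_force: [-1.7, -0.7, -0.3]
gripper_width: 0.1
```

```bash
python3 - <<'E'
from wl import *
s,c=shot('w15')
d=s['tool_pos'][:2]-[522,191.3];print(np.hypot(*d),np.degrees(np.arctan2(d[1],d[0])))
E
python3 circ.py 320.5 8 12 | sed 's/np.float64(\([-0-9.e]*\))/\1/g'
```

```text
16.65 [561.3 160.   34. ] qd 0.1693 F [-1.68 -0.71 -0.33] T [-0.2   0.34  0.  ] w 0.1 j7 -0.09
[[0.998, -0.067, 0.001], [-0.067, -0.998, -0.0], [0.001, 0.0, -1.0]]
50.20224991515833 -38.51923626210555
[562.2 161.6  34. ] [0.4 0.6 0.2]
[[0.0037, -0.0059, 0], [0.0065, -0.0123, 0], [0.0084, -0.019, 0], [0.0093, -0.0259, 0], [0.0093, -0.0329, 0], [0.0083, -0.0398, 0], [0.0063, -0.0465, 0], [0.0035, -0.0529, 0], [-0.0003, -0.0588, 0], [-0.0048, -0.0641, 0], [-0.01, -0.0687, 0], [-0.0158, -0.0726, 0]]
```

View pics/w15.png

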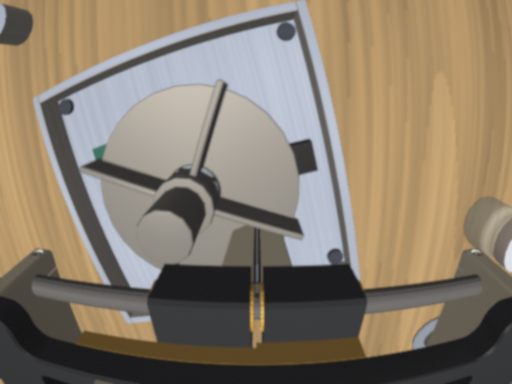

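>>> {"api": "drive_tool", "payload": {
  "claw": [255, 255, 255, 255, 255, 255, 255, 255, 255, 255, 255, 255],
  "delta_pos": [
    [0.0037, -0.0059, 0],
    [0.0065, -0.0123, 0],
    [0.0084, -0.019, 0],
    [0.0093, -0.0259, 0],
    [0.0093, -0.0329, 0],
    [0.0083, -0.0398, 0],
    [0.0063, -0.0465, 0],
    [0.0035, -0.0529, 0],
    [-0.0003, -0.0588, 0],
    [-0.0048, -0.0641, 0],
    [-0.01, -0.0687, 0],
    [-0.0158, -0.0726, 0]
  ],
  "angular": [
    [0, 0, 0],
    [0, 0, 0],
    [0, 0, 0],
    [0, 0, 0],
    [0, 0, 0],
    [0, 0, 0],
    [0, 0, 0],
    [0, 0, 0],
    [0, 0, 0],
    [0, 0, 0],
    [0, 0, 0],
    [0, 0, 0]
  ]
}}

```text
clock: 17.9
tool_pos: [549.6, 234.2, 34.1]
tcp_rot: [-0.0, 0.999, -0.033, 0.0]
ft_force: [-0.4, -2.0, -0.2]
gripper_width: 0.2
```

```bash
python3 - <<'E'
from wl import *
s,c=shot('w16')
d=s['tool_pos'][:2]-[522,191.3];print(np.hypot(*d),np.degrees(np.arctan2(d[1],d[0])))
E
python3 circ.py 416.5 8 6 | sed 's/np.float64(\([-0-9.e]*\))/\1/g'
```

```text
17.9 [549.6 234.2  34.1] qd 0.1123 F [-0.39 -1.99 -0.2 ] T [-0.31 -0.17 -0.07] w 0.2 j7 -0.21
[[0.998, -0.067, 0.001], [-0.067, -0.998, 0.001], [0.001, -0.001, -1.0]]
51.03859208163226 57.29682627047421
[548.1 235.5  34. ] [0.3 0.9 0.1]
[[-0.0063, -0.003, 0], [-0.0129, -0.0052, 0], [-0.0198, -0.0063, 0], [-0.0268, -0.0066, 0], [-0.0337, -0.0058, 0], [-0.0405, -0.0041, 0]]
```

View pics/w16.png

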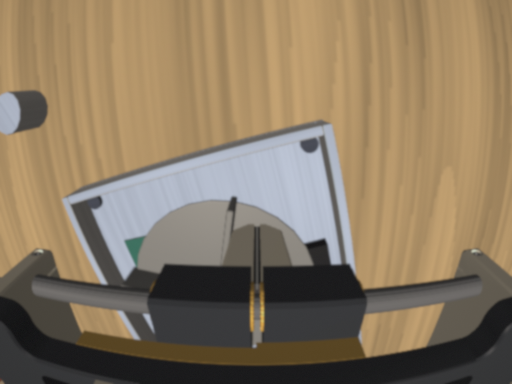

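>>> {"api": "drive_tool", "payload": {
  "claw": [255, 255, 255, 255, 255, 255, 255, 255, 255, 255, 255, 255],
  "delta_pos": [
    [-0.0063, -0.003, 0],
    [-0.0129, -0.0052, 0],
    [-0.0129, -0.0052, 0],
    [-0.0063, -0.003, 0],
    [0, 0, 0],
    [0.003, 0.003, 0],
    [0.003, 0.003, 0],
    [0.003, 0.003, -0.02],
    [0.003, 0.003, -0.06],
    [0.003, 0.003, -0.1],
    [0.003, 0.003, -0.14],
    [0.003, 0.003, -0.15]
  ],
  "angular": [
    [0, 0, 0],
    [0, 0, 0],
    [0, 0, 0],
    [0, 0, 0],
    [0, 0, 0],
    [0, 0, 0],
    [0, 0, 0],
    [0, 0, 0],
    [0, 0, 0],
    [0, 0, 0],
    [0, 0, 0],
    [0, 0, 0]
  ]
}}

```text
clock: 19.15
tool_pos: [555.0, 230.8, 188.8]
tcp_rot: [-0.002, 0.999, -0.034, 0.004]
ft_force: [1.0, -0.4, -0.6]
gripper_width: 0.5
```

>>> {"api": "drive_tool", "payload": {
  "claw": [255, 255, 255, 255, 255, 255],
  "delta_pos": [
    [0, 0.04, 0],
    [0, 0.08, 0],
    [0, 0.12, 0],
    [0, 0.12, 0],
    [0, 0.12, 0],
    [0, 0.12, 0]
  ],
  "angular": [
    [0, 0, 0],
    [0, 0, 0],
    [0, 0, 0],
    [0, 0, 0],
    [0, 0, 0],
    [0, 0, 0]
  ]
}}

```text
clock: 19.75
tool_pos: [544.0, 112.2, 183.3]
tcp_rot: [-0.001, 0.999, -0.032, -0.001]
ft_force: [-0.5, -0.2, 0.2]
gripper_width: 0.5
```

```bash
python3 - <<'E'
from wl import *
s,c=shot('w17')
im=cams.read_camera('scene')[:,:,::-1]
cv2.imwrite('pics/s17.png',im)
im=cams.read_camera('wrist')[:,:,::-1].copy()
for a in range(4):
    t=np.radians(90*a)
    for zz,col in((50,(0,0,255)),(57,(255,0,0))):
        pass
k=proj('wrist',(522,191.3,94),c);print(k)
cv2.circle(im,tuple(np.int32(k)),2,(0,0,255),-1)
k=proj('wrist',(522,191.3,101),c);cv2.circle(im,tuple(np.int32(k)),2,(255,0,0),-1)
cv2.imwrite('pics/w17b.png',im)
E
```

```text
19.75 [544.  112.2 183.3] qd 0.0155 F [-0.52 -0.19  0.19] T [-0.08  0.04  0.03] w 0.5 j7 -0.08
[[0.998, -0.065, -0.001], [-0.065, -0.998, 0.001], [-0.001, -0.001, -1.0]]
[224.9140693  105.90878069]
```

View pics/w17b.png

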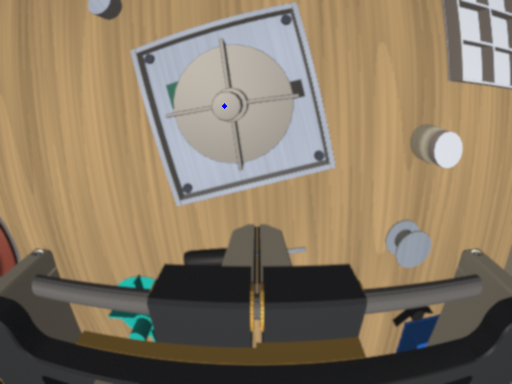

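View pics/s17.png

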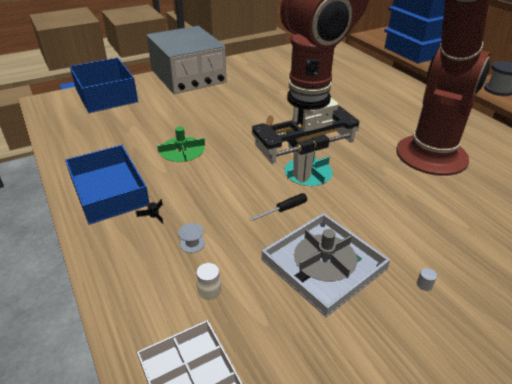

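```bash
python3 - <<'E'
from h import *
im=cv2.imread('pics/s17.png')
k=5
z=cv2.resize(im[205:305,255:395],None,fx=k,fy=k,interpolation=cv2.INTER_CUBIC)
# offset of scene cam: compare predicted vane tips at two heights
for zz,col in((50,(0,0,255)),(57,(255,0,0))):
    for a in range(4):
        t=np.radians(4+90*a);p=proj('scene',(522+69*np.cos(t),191.3+69*np.sin(t),zz))
        cv2.circle(z,tuple(np.int32((p-[255,205]+.5)*k)),3,col,-1)
for zz,col in((94,(0,0,255)),(101,(255,0,0))):
    cv2.circle(z,tuple(np.int32((proj('scene',(522,191.3,zz))-[255,205]+.5)*k)),3,col,-1)
cv2.imwrite('pics/s17z.png',z)
E
```

```text
(no output)
```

View pics/s17z.png

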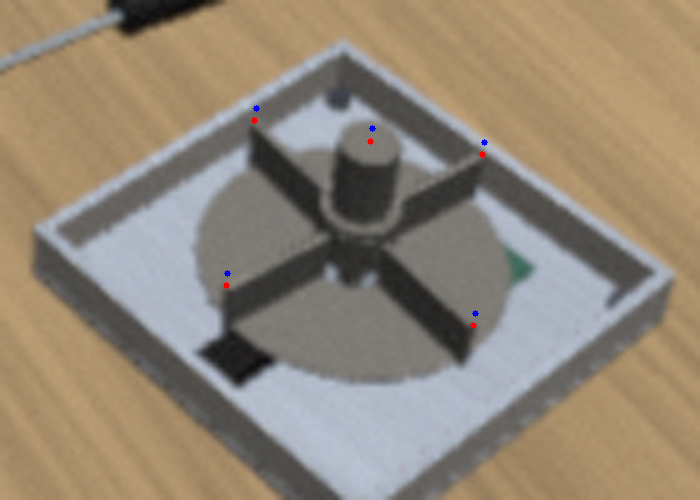

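The red marks, drawn for the home height, sit on the knob top and vane tips. The blue marks, drawn 7 mm higher, don't match. It's home and upright, so I'm handing in.

```bash
python3 -c "
from plant import *
s=get_state();print(s['clock'],abs(s['qd']).max());print(hand_in())"
```

```text
19.9 0.008932910635406502
the job is handed in; nothing more can be done
None
```

The grey impeller is back on the spindle, fully home and released. I turned it by hand through about one full turn and handed the job in at 19.9 s of the 72 s allowed; the hand-in gives no verdict.

- **Fitting:** I read the pin's direction from the wrist camera (about 77°) and turned the impeller to match before lowering it, gripping with 6 N near the pin. It went straight over the pin, so no feeling turn was needed. Measured forces stayed within about 3.5 N, including the impeller's own 2 N.
- **Spin:** I pushed one vane round anticlockwise with the closed fingertips, with side forces of about 2 N or less. The vanes ended about 16° past their starting direction, roughly 375° (6.5 rad) in all. I judged that from the pictures; there was no direct reading of the spindle joint.
- **Last checks:** In the scene and wrist views the impeller looks upright and centred, and the scene view fits the home height, not 7 mm high on the pin. The arm is clear of everything. The bystanders in the last views look unmoved, but I only checked that by eye.
- **Disagreement:** The top camera put the spindle about 4 mm off in y from the other two cameras (187 mm against 191 mm). I used the wrist camera's value, and the fit bore it out.

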